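# Couple the inspection camera onto its ball mount

### The arm

A 6-joint arm with a two-finger parallel gripper is mounted at the origin on a cart in front of the work surface, level with it; the furniture and walls round the work are solid. World frame = base frame: x ahead of the robot, y to its left, z up, the work surface at z = 0. Lengths are in m, angles in rad, forces in N, time in s.
With the tool pointing down it reaches from about 0.25 to 0.775 m from the base axis. Payload 4 kg.
Tool frame: the origin (TCP) lies where the fingers leave the gripper's body, on its centre line; the fingertips stand 97 mm ahead of it and the grasp point (between the pads) lies 78 mm ahead of it (manip.tip_reach is the distance from the TCP to the fingertips, in m); z points along the fingers, y is the line along which they close (so a half turn about z gives the same grasp; the last joint's range is limited). The gripper opens to 94 mm and grips with 3 to 60 N. Pads are 16 mm wide; open, the fingers measure 119 mm over their backs; the gripper's body (75 mm by 177 mm) begins 78 mm behind the grasp point.
Start: joints at [1.089, 0.087, 1.371, -0, 1.684, -0.103], TCP at [0.203, 0.511, 0.303] pointing down, gripper open.
Joint ranges: [-3.1, 3.1], [-0.76, 2.03], [0.27, 2.55], [-1.08, 4.22], [0.17, 2.65], [-2.57, 2.57]. Speed limits (rad/s): [2.79, 2.79, 3.14, 3.14, 3.14, 3.14].

### API

Orientations are given as [roll, pitch, yaw] about the fixed x, y, z axes, in that order (R = Rz(yaw) Ry(pitch) Rx(roll)).
In Python, from bench import manip gives the robot as it stands. The module is installed in compiled form; this text tells all that it offers.
- The arm moves only by the shell command python3 -m inch 'ROWS' [OPENING]. ROWS is JSON, a list of rows, each an object of numbers: "x", "y", "z": the shift along the tool's x, y, z in m; "wx", "wy", "wz": the turn, a rotation vector about the tool's x, y, z in rad. A call has 1 to 8 rows; each row is the pose to reach, as a shift and turn from the pose commanded when the call began, along the tool's axes at that moment; what a row does not reach only later rows make up. A row lasts 1/12 s, in which the tool goes at most 41.7 mm and 7.16 degrees, less where a joint would pass 70% of its speed; a pose out of reach is approached as far as the arm can. A call with a gripper value outside its range is refused whole. OPENING is the finger opening in m, from 0 to 0.094, set as the call begins (- or left out, the last holds). The fingers move at their own pace and stop on an object; the grip force is fixed at half the most. Time passes only in rows, so rows that repeat a pose let the fingers close. It gives the time, the measured TCP pose, the force and the opening at its end, in the units of the state.
- manip.state(): the state, without advancing time (a new reading comes with each control period).
- manip.capture(name): name is "side" or "top"; returns (picture, depth): 420x560x3 uint8, red, green, blue; 420x560 float32, m along the optical axis (not along the pixel's ray), 0 where there is no reading.
- manip.camera_info(name): a dict with "K" (3x3 intrinsics, pixels), "dist" ([k1, k2, p1, p2, k3] as OpenCV has them; the pictures are not rectified), "R" (3x3) and "t" (3): a world point X has camera coordinates R X + t. Camera axes: x right, y down, z forward; pixel columns grow to the right and rows downward; lengths in m; the calibration is good to about 2 mm. A picture is of the moment at which its call begins. camera_info takes no time and is no camera call.
- manip.hand_in(): hands the job in, once; it reports no verdict.
The state is a dict: "time": time; "joint_positions": joint angles; "joint_velocities": joint speeds; "tau": joint torques, N m; "eef_pos": TCP position; "tool_rot": TCP orientation; "wrist_force": force on the tool from outside, world axes, zero at the start; "ft_torque": the same for the moment, N m; "grip_width": opening from 0.0 (shut) to 1.0 (fully open).
Only numpy, scipy, OpenCV 4.12 (cv2) and the standard library are available. Lean on these libraries where they do the work, as an engineer would, in place of code of your own. Each camera call takes 0.05 s, during which the arm holds its last target. There are 200 camera calls.

### The job

Mount the inspection camera on the ball of the bench plate: raise the red-knobbed handle of its coupler, lower the coupler over the ball until its foot sits flat on the plate, with the lens looking toward the blue dot and the coupler lined up with the plate, then press the handle fully down so that it locks under the ball. The ball is clamped somewhere to one side of the middle of its slot, so find it by feel or sight, work gently - never force the coupler against the ball or bear down hard on the plate - and leave the vial, dropper bottle and petri dish standing where they are.

Things in the scene. Friction and masses are not known exactly. Their poses are not given: they have to be found in the camera images.
- ball_mount: Fixed aluminium bench plate 12 mm thick, 100 mm along its y; it reaches 63 mm to +x and 87 mm to -x of its origin. Origin on its underside, below the middle of a black slot 52 mm long that runs along the plate's y; z up. A blue dot (12 mm) lies on its top at x = +48.
- slot_middle (a point): Middle of the slot, on the plate's top face (not the ball); axes as the plate. A steel ball, diameter 24 mm, stands on a 9 mm stem in the slot, its centre 20 mm and top 32 mm above the top face. It is on the slot's centre line (x = 0) but clamped fast 8 to 13 mm to one side of the middle (+y or -y); the side and place differ each time and are not measured.
- coupler: Loose coupler with camera, about 0.7 kg (varies). Origin mid socket mouth on the foot's underside, z up, x toward the lens. Flat steel foot 6 mm thick, x = -70 to +44, 50 mm wide (y). Grey socket block 44 x 44 mm, z = 6 to 42. Handle down, a jaw closes the socket and the ball cannot enter; it is clear above 0.45 rad. Seated, the foot lies flush on the plate.
- foot (a point): Middle of the socket mouth = coupler's origin and axes. Socket: square hole 28 x 28 mm, open below, 34 mm deep; 2 mm play each side of the ball. It slips on by itself when up to about 4 mm off. Farther off its edge stays up on the ball, foot 26 to 32 mm above the plate, and the ball pushes the coupler toward the ball's side: move that way.
- camera_body (a point): Centre of the black camera body on top of the coupler, 69 mm above the underside of the foot, on the socket axis; axes as the coupler. The body is 36 mm (x) by 28 mm (y) by 50 mm tall (z = 44 to 94 of the coupler), with flat sides: grasp it across y from above. A lens 29 mm ahead of the axis on +x.
- lens (a point): Front of the camera's lens, 29 mm ahead (+x) of the socket axis and 74 mm above the foot's underside.
- handle (a joint): Angle of the steel handle with the red knob about its pivot: 0 = down (locked), 0.7 = raised to its stop. Spring-loaded over centre: below 0.1 rad the spring holds it down, above 0.1 it springs up and stays up at 0.7. About 2 N at the knob lift it; pressing it down takes about 5 to 8 N at the knob.
- handle_grip (a point): Centre of the red ball knob (16 mm diameter) at the end of the handle, 57 mm from the pivot. Handle down, it lies 77 mm behind the socket axis (coupler -x) and 31 mm above the foot's underside; it swings up and toward the camera, to 37 mm above the pivot. Pinch it across the coupler's y from above and lift along the arc; press it down on its top.
- handle_pivot (a point): Pivot of the handle: 20 mm behind the socket axis (coupler x = -20), 31 mm above the foot's underside; the hinge axis is the coupler's y.
- vial_mid (a point): Bystander: small glass vial with a grey cap, 27 x 27 x 56 mm, standing; middle of its height.
- dropper_mid (a point): Bystander: amber dropper bottle with a black bulb, 35 x 35 x 106 mm, standing; a point 50 mm up.
- petri_mid (a point): Bystander: covered petri dish, 60 mm wide, 16 mm tall; middle of its height.

How it is judged:
On the way, in this order (a step that is already met when the one before it is completed fails the run):
1. the handle is raised while the coupler is still away from the ball mount (value of joint handle above 0.55 rad and horizontal distance between foot and ball_mount above 0.1 m), for 0.2 s.
2. the coupler sits over the ball, foot flat on the plate, handle still up (value of joint handle above 0.5 rad and z of foot in the frame of ball_mount between 0.0095 and 0.0145 m and x of foot in the frame of ball_mount between -0.004 and 0.004 m and y of foot in the frame of ball_mount between -0.017 and 0.017 m and angle between foot's own z axis and vertical below 0.05 rad and angle between the x axis of foot and the x axis of ball_mount, either way round below 0.26 rad and x of lens in the frame of ball_mount above 0.015 m), for 0.2 s.
At the end, for the whole second after the job is handed in: Coupler at rest, foot flat on the plate (2.5 mm in height, 0.05 rad tilt), socket axis within 4 mm of the slot's centre line and 17 mm of its middle, lens toward the blue dot, within 0.26 rad of the plate's direction, handle down (below 0.06 rad) (value of joint handle below 0.06 rad and linear speed of coupler below 0.01 m/s and angular speed of coupler below 0.1 rad/s and z of foot in the frame of ball_mount between 0.0095 and 0.0145 m and x of foot in the frame of ball_mount between -0.004 and 0.004 m and y of foot in the frame of ball_mount between -0.017 and 0.017 m and angle between foot's own z axis and vertical below 0.05 rad and angle between the x axis of foot and the x axis of ball_mount, either way round below 0.26 rad and x of lens in the frame of ball_mount above 0.015 m); the robot touches nothing.
It fails at once if the coupler is forced against the ball with more than 25 N (contact force between coupler and ball above 25 N).
It fails at once if the coupler is pressed on the plate with more than 80 N (contact force between coupler and ball_mount above 80 N).
It fails at once if the coupler is tipped more than 0.5 rad (angle between foot's own z axis and vertical above 0.5 rad).
It fails at once if the vial, dropper bottle or petri dish is displaced by more than 20 mm or knocked over (distance of any of vial_mid, dropper_mid, petri_mid from where it was at the start of the episode above 0.02 m or angle between any of vial_mid, dropper_mid, petri_mid's own z axis and vertical above 0.4 rad).
It also fails if it takes over 64 s, if anything falls off the work surface, if the arm or the gripper's body presses on something with over 40 N, if the wrist force passes 120 N, or if a joint passes its speed limit or range.

## Working session

There is one attempt and no reset: what is moved stays moved. The work goes in short steps, Python scripts to look and compute and a shell command to move; the robot and the scene stay as the last step left them, time stands still between calls to the robot, and variables do not carry over. Pictures are saved under pics/ and viewed, on a budget of 10 in all, crops included, one or two more only if the job needs it, and the job is handed in when it is done.

```bash
mkdir -p pics; cat > h.py <<'E'
import numpy as np, cv2
from bench import manip
def grab(n,f):
    p,d=manip.capture(n); cv2.imwrite(f'pics/{f}.png',p[...,::-1]); np.save(f'pics/{f}.npy',d); return p,d
def ray(n,uv):
    c=manip.camera_info(n); K=np.array(c['K']);R=np.array(c['R']);t=np.array(c['t'])
    q=cv2.undistortPoints(np.array(uv,float).reshape(-1,1,2),K,np.array(c['dist'])).reshape(-1,2)
    return -R.T@t, np.c_[q,np.ones(len(q))]@R
def onz(n,uv,z):
    o,d=ray(n,uv); return o+d*((z-o[2])/d[:,2])[:,None]
def cloud(n,d):
    v,u=np.nonzero(d>0); o,r=ray(n,np.c_[u,v]); return np.c_[u,v],o+r*d[v,u][:,None]
E
python3 - <<'E'
from h import *
for n in('top','side'):
    grab(n,n+'0'); c=manip.camera_info(n); o,d=ray(n,[[280,210]]); print(n,o,d)
print(manip.state())
E
```

```text
top [0.36643929 0.16557034 0.92112829] [[ 0.16650413  0.01431585 -0.98594192]]
side [ 0.36168747 -0.57440544  0.46384202] [[ 0.16251475  0.88433852 -0.4376509 ]]
{'time': 0.1, 'joint_positions': array([ 1.08889443e+00,  8.78703674e-02,  1.37206750e+00,  1.51766182e-05,
        1.68357348e+00, -1.03097370e-01]), 'joint_velocities': array([ 0.00054166, -0.00357664, -0.0024031 , -0.00141249,  0.0008135 ,
        0.0006362 ]), 'tau': array([ 2.39763118e-03, -3.41252339e+01, -3.03301156e+01,  7.20449514e-02,
        3.04045086e-02, -1.03315347e-04]), 'eef_pos': array([0.2032604 , 0.51075219, 0.30164496]), 'tool_rot': array([-3.13968571e+00, -2.12464638e-04,  2.76278962e+00]), 'wrist_force': array([-0.55522949,  0.59257457, -0.14723228]), 'ft_torque': array([-0.0311439 ,  0.00763506, -0.00532041]), 'grip_width': 0.996043028243366}
```

View pics/top0.png

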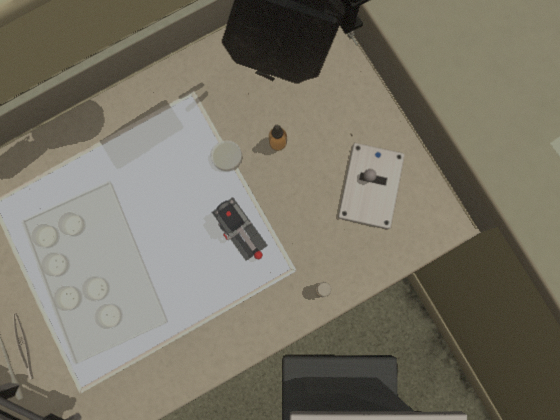

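View pics/side0.png

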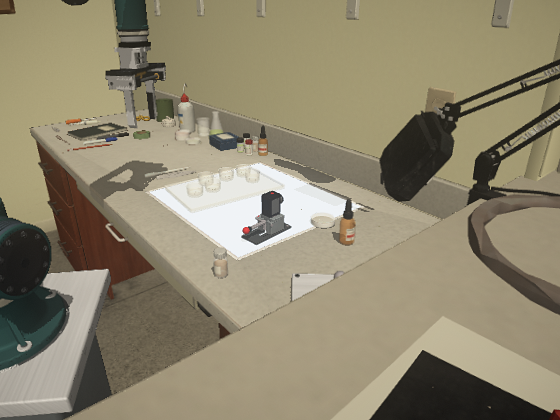

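The top view shows the coupler near (240,228) with its knob at (258,255). The plate is at (372,187), with the blue dot at (378,155) and the ball at (370,175). The petri dish is at (227,155), the dropper bottle at (278,138) and the vial at (323,290). Next I'll measure these.

```bash
cat > m.py <<'E'
from h import *
p=cv2.imread('pics/top0.png')[...,::-1].astype(int); d=np.load('pics/top0.npy')
r,g,b=p[...,0],p[...,1],p[...,2]
print(onz('top',[[280,210],[300,210],[280,230]],0).round(3))
def blobs(m,z,name):
    n,l,s,c=cv2.connectedComponentsWithStats(m.astype(np.uint8))
    for i in range(1,n):
        if s[i,4]>5: print(name,c[i].round(1),s[i,4],onz('top',[c[i]],z).round(4))
blobs((r>120)&(g<70)&(b<70),.031,'red')
blobs((b>r+40)&(b>g+25),.012,'blue')
uv,P=cloud('top',d)
def comp(sel,name,lo=.0):
    m=np.zeros(d.shape,np.uint8); m[uv[sel,1],uv[sel,0]]=1
    n,l,s,c=cv2.connectedComponentsWithStats(m); lab=l[uv[:,1],uv[:,0]]
    for i in range(1,n):
        if s[i,4]<15: continue
        Q=P[lab==i]; rc=cv2.minAreaRect(Q[:,:2].astype(np.float32)); print(name,c[i].round(),s[i,4],np.median(Q,0).round(4),'z',np.percentile(Q[:,2],[5,95]).round(4),np.array(rc[0]).round(4),np.array(rc[1]).round(4),round(rc[2],2))
box=(uv[:,0]>190)&(uv[:,0]<440)&(uv[:,1]>110)&(uv[:,1]<310)
comp(box&(P[:,2]>.008)&(P[:,2]<.017),'plate')
comp(box&(P[:,2]>.020),'hi')
comp(box&(P[:,2]>.085),'cam')
dm=box&(uv[:,0]>330)&(P[:,2]>.006)
m=np.zeros(d.shape,np.uint8); pl=(uv[:,0]>330)&(uv[:,0]<415)&(uv[:,1]>135)&(uv[:,1]<235)
bright=(p.min(2)>150)
m=bright.astype(np.uint8); m[:,:335]=0;m[:,412:]=0;m[:135]=0;m[235:]=0
cs,_=cv2.findContours(m,cv2.RETR_EXTERNAL,cv2.CHAIN_APPROX_NONE); c=max(cs,key=cv2.contourArea)
W=onz('top',c.reshape(-1,2),.012); rc=cv2.minAreaRect(W[:,:2].astype(np.float32)); print('platecontour',rc, cv2.boxPoints(rc))
i1=cv2.resize(p[130:240,330:415].astype(np.uint8),None,fx=5,fy=5,interpolation=2)
i2=cv2.resize(p[185:275,195:280].astype(np.uint8),None,fx=5,fy=5,interpolation=2)
h=max(i1.shape[0],i2.shape[0]); f=lambda a:np.pad(a,((0,h-a.shape[0]),(0,0),(0,0)))
cv2.imwrite('pics/crop0.png',np.hstack([f(i1)[:,:],f(i2)])[...,::-1][:600,:850])
E
python3 m.py; python3 -c "
import cv2;a=cv2.imread('pics/crop0.png');cv2.imwrite('pics/crop0.png',cv2.resize(a,None,fx=.94,fy=.94))"
```

```text
[[0.522 0.179 0.   ]
 [0.522 0.141 0.   ]
 [0.484 0.179 0.   ]]
red [228.2 213.2] 17 [[0.5104 0.2736 0.031 ]]
red [258.  254.6] 43 [[0.4348 0.2177 0.031 ]]
blue [377.6 154.4] 13 [[ 0.6287 -0.007   0.012 ]]
plate [422. 138.] 118 [ 0.6625 -0.0941  0.0131] z [0.0086 0.0164] [ 0.6631 -0.093 ] [0.1252 0.0044] 30.57
plate [226. 155.] 504 [0.6253 0.2831 0.0156] z [0.0124 0.0169] [0.6263 0.2828] [0.0589 0.0581] 2.84
plate [371. 186.] 3909 [0.5648 0.0063 0.0125] z [0.0097 0.0152] [0.57   0.0058] [0.1006 0.1512] 77.56
plate [277. 148.] 17 [0.6392 0.1853 0.0135] z [0.0088 0.016 ] [0.64   0.1833] [0.0048 0.0232] 4.76
hi [428. 128.] 860 [ 0.6585 -0.0857  0.0577] z [0.0233 0.1561] [ 0.6577 -0.0848] [0.1157 0.0238] 28.97
hi [277. 137.] 350 [0.6457 0.1837 0.0584] z [0.0279 0.1034] [0.6512 0.1843] [0.0301 0.0337] 8.71
hi [370. 175.] 131 [0.5817 0.0138 0.0409] z [0.0344 0.0454] [0.5828 0.0132] [0.0222 0.0215] 43.63
hi [235. 224.] 985 [0.4885 0.2588 0.0435] z [0.0325 0.0956] [0.4726 0.2497] [0.1133 0.0534] 38.3
hi [323. 289.] 193 [0.3738 0.1025 0.0563] z [0.0365 0.059 ] [0.3739 0.1023] [0.0247 0.0241] 0.53
cam [434. 119.] 214 [ 0.6523 -0.0774  0.1444] z [0.1297 0.1602] [ 0.6517 -0.0801] [0.0477 0.0097] 29.0
cam [277. 129.] 63 [0.6486 0.1838 0.0996] z [0.0858 0.1062] [0.6504 0.1838] [0.011  0.0128] 39.22
cam [230. 215.] 364 [0.4968 0.2632 0.0938] z [0.0868 0.0965] [0.5009 0.2665] [0.0475 0.028 ] 36.05
platecontour ((0.5673390030860901, -0.0001459456980228424), (0.08226123452186584, 0.14242245256900787), 77.685791015625) [[ 0.4889941  -0.02514285]
 [ 0.62813985 -0.05551767]
 [ 0.6456839   0.02485096]
 [ 0.50653815  0.05522578]]
```

View pics/crop0.png

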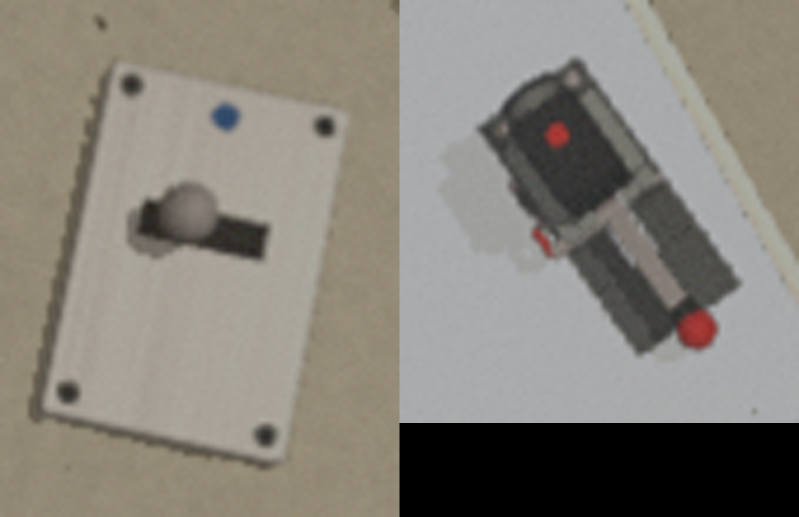

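```bash
cat >> h.py <<'E'
from scipy.spatial.transform import Rotation as Ro
def to(x,y,z,yawdeg):
    "shift and turn, in tool axes, to TCP pose pointing down"
    s=manip.state(); R=Ro.from_euler('xyz',s['tool_rot']); T=Ro.from_euler('xyz',[np.pi,0,np.deg2rad(yawdeg)])
    print('t',round(s['time'],2),'tcp',s['eef_pos'].round(4),'rpy',s['tool_rot'].round(4),'F',s['wrist_force'].round(1),'g',round(float(s['grip_width'])*94,1))
    print('shift',R.inv().apply(np.array([x,y,z])-s['eef_pos']).round(4),'turn',(R.inv()*T).as_rotvec().round(4))
E
python3 - <<'E'
from h import *
print('ball',onz('top',[[370.4,174.7]],.034).round(4))
d=np.load('pics/top0.npy'); uv,P=cloud('top',d)
e=np.array([np.cos(np.deg2rad(33)),np.sin(np.deg2rad(33))]); n=np.array([e[1],-e[0]])
s=(P[:,:2]-[.582,.013])@n; a=(P[:,:2]-[.582,.013])@e
for z in (.05,.1,.15,.2,.25):
    k=(np.abs(a)<.2)&(P[:,2]>z)&(s>.03)&(s<.4)
    print(z,k.sum(),s[k].min().round(3) if k.any() else None, P[k,2].max() if k.any() else None)
to(.4348,.2177,.22,216.4)
E
```

```text
ball [[0.5833 0.0117 0.034 ]]
0.05 30388 0.03 0.23110878652372457
0.1 28775 0.03 0.23110878652372457
0.15 27450 0.03 0.23110878652372457
0.2 31 0.03 0.23110878652372457
0.25 0 None None
t 0.1 tcp [0.2033 0.5108 0.3016] rpy [-3.1397e+00 -2.0000e-04  2.7628e+00] F [-0.6  0.6 -0.1] g 93.6
shift [-0.3235 -0.1865  0.0819] turn [-0.0016 -0.0012 -1.0141]
```

```bash
python3 -m inch '[{"x":-0.324,"y":-0.186,"z":0.08,"wz":-1.014},{"x":-0.324,"y":-0.186,"z":0.08,"wz":-1.014},{"x":-0.324,"y":-0.186,"z":0.08,"wz":-1.014},{"x":-0.324,"y":-0.186,"z":0.08,"wz":-1.014},{"x":-0.324,"y":-0.186,"z":0.08,"wz":-1.014},{"x":-0.324,"y":-0.186,"z":0.08,"wz":-1.014},{"x":-0.324,"y":-0.186,"z":0.08,"wz":-1.014},{"x":-0.324,"y":-0.186,"z":0.08,"wz":-1.014}]'
python3 - <<'E'
from h import *
to(.4348,.2177,.20,216.4)
d=np.load('pics/top0.npy'); uv,P=cloud('top',d)
dd=np.hypot(P[:,0]-.582,P[:,1]-.013)
for z in (.05,.1,.15,.18,.2):
    k=P[:,2]>z; k&=(P[:,1]<.1)&(dd>.03); i=np.argmin(np.where(k,dd,9)); print(z,P[i].round(3),dd[i].round(3),uv[i])
E
```

```text
t 0.1 tcp [0.2033 0.5108 0.3016] rpy [-3.1397e+00 -2.0000e-04  2.7628e+00] F [-0.6  0.6 -0.1] g 93.6
shift [-0.3235 -0.1865  0.1019] turn [-0.0016 -0.0012 -1.0141]
0.05 [ 0.631 -0.086  0.135] 0.11 [438 133]
0.1 [ 0.631 -0.086  0.135] 0.11 [438 133]
0.15 [ 0.634 -0.085  0.151] 0.111 [440 128]
0.18 [0.752 0.099 0.19 ] 0.191 [329  49]
0.2 [0.758 0.096 0.203] 0.194 [332  42]invalid input
```

```bash
python3 -m inch '[{"x":-0.16,"y":-0.09,"z":0.04,"wz":-0.5},{"x":-0.16,"y":-0.09,"z":0.04,"wz":-0.5},{"x":-0.16,"y":-0.09,"z":0.04,"wz":-0.5},{"x":-0.16,"y":-0.09,"z":0.04,"wz":-0.5},{"x":-0.16,"y":-0.09,"z":0.04,"wz":-0.5}]'
python3 - <<'E'
from h import *
to(.4348,.2177,.20,216.4)
E
```

```text
t 0.1 tcp [0.2033 0.5108 0.3016] rpy [-3.1397e+00 -2.0000e-04  2.7628e+00] F [-0.6  0.6 -0.1] g 93.6
shift [-0.3235 -0.1865  0.1019] turn [-0.0016 -0.0012 -1.0141]invalid input
```

```bash
python3 -m inch --help; echo; python3 -m inch '[{"x":-0.04,"y":-0.02,"z":0.01,"wx":0,"wy":0,"wz":-0.12}]'; echo; python3 -m inch '[{"x":-0.08,"y":-0.04,"z":0.02,"wx":0.0,"wy":0.0,"wz":-0.24},{"x":-0.08,"y":-0.04,"z":0.02,"wx":0.0,"wy":0.0,"wz":-0.24}]' -
```

```text
time: 0.18
eef_pos: [0.2267, 0.4851, 0.2946]
tool_rot: [3.138, -0.002, 2.885]
wrist_force: [1.6, -0.6, -0.5]
grip_width: 0.998

time: 0.35
eef_pos: [0.2847, 0.4323, 0.2767]
tool_rot: [-3.141, -0.0, 3.112]
wrist_force: [0.8, -0.5, -0.2]
grip_width: 0.999invalid input: not JSON, or not a number
```

```bash
python3 - <<'E'
from h import *
to(.4348,.2177,.20,216.4)
E
python3 -m inch '[{"x":-0.26,"y":-0.03,"z":0.07,"wx":0,"wy":0,"wz":-0.66},{"x":-0.26,"y":-0.03,"z":0.07,"wx":0,"wy":0,"wz":-0.66},{"x":-0.26,"y":-0.03,"z":0.07,"wx":0,"wy":0,"wz":-0.66},{"x":-0.26,"y":-0.03,"z":0.07,"wx":0,"wy":0,"wz":-0.66},{"x":-0.26,"y":-0.03,"z":0.07,"wx":0,"wy":0,"wz":-0.66},{"x":-0.26,"y":-0.03,"z":0.07,"wx":0,"wy":0,"wz":-0.66},{"x":-0.26,"y":-0.03,"z":0.07,"wx":0,"wy":0,"wz":-0.66}]' 0.05
python3 - <<'E'
from h import *
to(.4348,.2177,.109,216.4)
E
```

```text
t 0.35 tcp [0.2847 0.4323 0.2767] rpy [-3.1410e+00 -2.0000e-04  3.1117e+00] F [ 0.8 -0.5 -0.2] g 93.9
shift [-0.1565 -0.21    0.0768] turn [-5.000e-04 -4.000e-04 -6.652e-01]
time: 0.93
eef_pos: [0.5465, 0.3912, 0.2044]
tool_rot: [-3.141, -0.003, -2.521]
wrist_force: [-0.7, -0.4, 0.1]
grip_width: 0.549
t 0.93 tcp [0.5465 0.3912 0.2044] rpy [-3.1405e+00 -2.8000e-03 -2.5207e+00] F [-0.7 -0.4  0.1] g 51.6
shift [ 0.1915 -0.0761  0.096 ] turn [-0.001  -0.0029 -0.0144]
```

```bash
python3 -m inch '[{"x":0.1915,"y":-0.076,"z":-0.01,"wx":0,"wy":0,"wz":-0.014},{"x":0.1915,"y":-0.076,"z":-0.01,"wx":0,"wy":0,"wz":-0.014},{"x":0.1915,"y":-0.076,"z":-0.01,"wx":0,"wy":0,"wz":-0.014},{"x":0.1915,"y":-0.076,"z":-0.01,"wx":0,"wy":0,"wz":-0.014},{"x":0.1915,"y":-0.076,"z":-0.01,"wx":0,"wy":0,"wz":-0.014},{"x":0.1915,"y":-0.076,"z":-0.01,"wx":0,"wy":0,"wz":-0.014},{"x":0.1915,"y":-0.076,"z":-0.01,"wx":0,"wy":0,"wz":-0.014}]' 0.05
python3 - <<'E'
from h import *
to(.4348,.2177,.109,216.4)
E
```

```text
time: 1.52
eef_pos: [0.4309, 0.2188, 0.2172]
tool_rot: [3.141, -0.0, -2.507]
wrist_force: [0.7, 0.3, -0.4]
grip_width: 0.532
t 1.52 tcp [0.4309 0.2188 0.2172] rpy [ 3.1412e+00 -1.0000e-04 -2.5074e+00] F [ 0.7  0.3 -0.4] g 50.0
shift [-0.0025 -0.0033  0.1082] turn [ 0.0004 -0.0001 -0.0011]
```

```bash
python3 -m inch '[{"x":-0.002,"y":-0.003,"z":0.035,"wx":0,"wy":0,"wz":0},{"x":-0.002,"y":-0.003,"z":0.07,"wx":0,"wy":0,"wz":0},{"x":-0.002,"y":-0.003,"z":0.095,"wx":0,"wy":0,"wz":0},{"x":-0.002,"y":-0.003,"z":0.108,"wx":0,"wy":0,"wz":0},{"x":-0.002,"y":-0.003,"z":0.108,"wx":0,"wy":0,"wz":0},{"x":-0.002,"y":-0.003,"z":0.108,"wx":0,"wy":0,"wz":0}]'
python3 - <<'E'
from h import *
to(.4348,.2177,.109,216.4)
a,_=grab('side','s1'); b,_=grab('top','t1')
i1=cv2.resize(a[170:270,210:310],None,fx=4,fy=4,interpolation=2);i2=cv2.resize(b[185:285,190:290],None,fx=4,fy=4,interpolation=2)
cv2.imwrite('pics/c1.png',np.hstack([i1,i2])[...,::-1])
E
```

```text
time: 2.02
eef_pos: [0.4357, 0.2196, 0.1089]
tool_rot: [3.141, -0.001, -2.504]
wrist_force: [0.7, 0.6, 0.2]
grip_width: 0.53
t 2.02 tcp [0.4357 0.2196 0.1089] rpy [ 3.1409e+00 -1.2000e-03 -2.5044e+00] F [0.7 0.6 0.2] g 49.8
shift [ 0.0018 -0.001  -0.0001] turn [ 0.0007 -0.0012  0.0018]
```

View pics/c1.png

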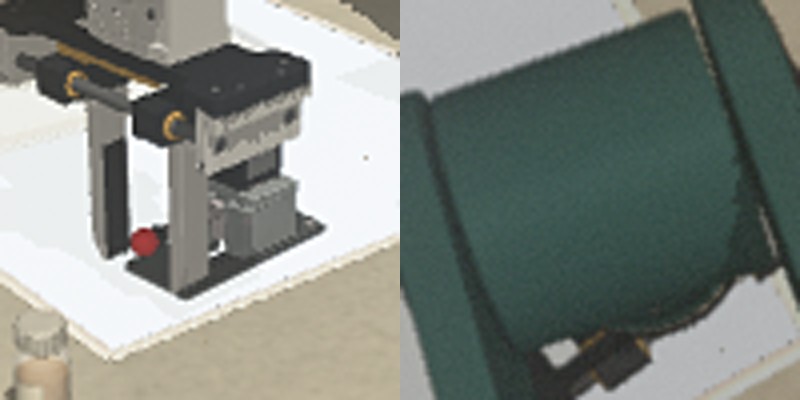

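The knob sits between the open fingers at about (145,241) in the left crop, with both fingers clear of the foot. Next I close on the knob.

```bash
python3 -m inch '[{"x":0.001,"y":-0.001,"z":0,"wx":0,"wy":0,"wz":0},{"x":0.001,"y":-0.001,"z":0,"wx":0,"wy":0,"wz":0},{"x":0.001,"y":-0.001,"z":0,"wx":0,"wy":0,"wz":0},{"x":0.001,"y":-0.001,"z":0,"wx":0,"wy":0,"wz":0},{"x":0.001,"y":-0.001,"z":0,"wx":0,"wy":0,"wz":0},{"x":0.001,"y":-0.001,"z":0,"wx":0,"wy":0,"wz":0}]' 0.005
python3 -m inch '[{"x":-0.0003,"y":0,"z":-0.0057,"wx":0,"wy":0,"wz":0},{"x":-0.001,"y":0,"z":-0.0113,"wx":0,"wy":0,"wz":0},{"x":-0.0025,"y":0,"z":-0.0168,"wx":0,"wy":0,"wz":0},{"x":-0.0045,"y":0,"z":-0.0222,"wx":0,"wy":0,"wz":0},{"x":-0.007,"y":0,"z":-0.0273,"wx":0,"wy":0,"wz":0},{"x":-0.01,"y":0,"z":-0.0322,"wx":0,"wy":0,"wz":0},{"x":-0.0125,"y":0,"z":-0.0355,"wx":0,"wy":0,"wz":0},{"x":-0.0125,"y":0,"z":-0.0355,"wx":0,"wy":0,"wz":0}]'
```

```text
time: 2.62
eef_pos: [0.4349, 0.2177, 0.1098]
tool_rot: [3.141, 0.001, -2.506]
wrist_force: [-0.5, 0.7, 1.2]
grip_width: 0.148
time: 3.28
eef_pos: [0.4459, 0.2252, 0.1463]
tool_rot: [-3.141, 0.002, -2.505]
wrist_force: [-2.0, 1.3, 2.5]
grip_width: 0.147
```

```bash
python3 -m inch '[{"x":0,"y":0,"z":0,"wx":0,"wy":0,"wz":0},{"x":0,"y":0,"z":0,"wx":0,"wy":0,"wz":0},{"x":0,"y":0,"z":0,"wx":0,"wy":0,"wz":0},{"x":0,"y":0,"z":-0.03,"wx":0,"wy":0,"wz":0},{"x":0,"y":0,"z":-0.07,"wx":0,"wy":0,"wz":0},{"x":0.04,"y":0,"z":-0.1,"wx":0,"wy":0,"wz":0},{"x":0.08,"y":0,"z":-0.1,"wx":0,"wy":0,"wz":0},{"x":0.12,"y":0,"z":-0.1,"wx":0,"wy":0,"wz":0}]' 0.06
python3 - <<'E'
from h import *
a,da=grab('side','s2'); b,db=grab('top','t2')
i1=cv2.resize(a[150:270,200:320],None,fx=3.3,fy=3.3,interpolation=2);i2=cv2.resize(b[165:285,180:300],None,fx=3.3,fy=3.3,interpolation=2)
cv2.imwrite('pics/c2.png',np.hstack([i1,i2])[...,::-1])
p=a.astype(int); m=(p[...,0]>120)&(p[...,1]<70)&(p[...,2]<70); uv,P=cloud('side',da); k=m[uv[:,1],uv[:,0]]&(P[:,0]<.6)&(P[:,0]>.3)
print(k.sum(),np.median(P[k],0))
uv,P=cloud('top',db); k=(P[:,2]>.087)&(P[:,2]<.1)&(np.hypot(P[:,0]-.497,P[:,1]-.264)<.045)
rc=cv2.minAreaRect(P[k,:2].astype(np.float32)); print(k.sum(),rc)
E
```

```text
time: 3.95
eef_pos: [0.3518, 0.1552, 0.2474]
tool_rot: [-3.139, 0.004, -2.505]
wrist_force: [-0.7, -1.1, 1.1]
grip_width: 0.635
32 [0.48016335 0.21911494 0.06691395]
346 ((0.5002100467681885, 0.2654227316379547), (0.0464288592338562, 0.027644984424114227), 37.704463958740234)
```

View pics/c2.png

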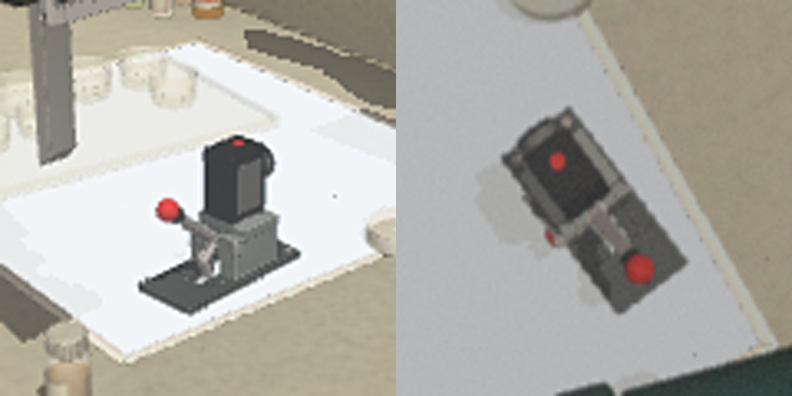

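The side crop shows the handle raised, with the knob at about z 67 mm, and the coupler unmoved. Next I go above the camera body.

```bash
python3 - <<'E'
from h import *
to(.4958,.2620,.22,217)
E
```

```text
t 4.05 tcp [0.3474 0.1533 0.2444] rpy [-3.1409e+00 -1.5000e-03 -2.5070e+00] F [ 1.1  0.7 -0.2] g 59.6
shift [-0.184  -0.0004  0.0242] turn [-0.0007 -0.0015 -0.0112]
```

```bash
python3 -m inch '[{"x":-0.04,"y":0,"z":0.005,"wx":0,"wy":0,"wz":-0.011},{"x":-0.08,"y":0,"z":0.01,"wx":0,"wy":0,"wz":-0.011},{"x":-0.12,"y":0,"z":0.015,"wx":0,"wy":0,"wz":-0.011},{"x":-0.16,"y":0,"z":0.024,"wx":0,"wy":0,"wz":-0.011},{"x":-0.184,"y":0,"z":0.024,"wx":0,"wy":0,"wz":-0.011},{"x":-0.184,"y":0,"z":0.024,"wx":0,"wy":0,"wz":-0.011},{"x":-0.184,"y":0,"z":0.024,"wx":0,"wy":0,"wz":-0.011}]'
python3 - <<'E'
from h import *
to(.4958,.2620,.149,217)
E
```

```text
time: 4.63
eef_pos: [0.5002, 0.2655, 0.2193]
tool_rot: [3.141, -0.003, -2.494]
wrist_force: [0.9, -0.2, -1.0]
grip_width: 0.64
t 4.63 tcp [0.5002 0.2655 0.2193] rpy [ 3.1412e+00 -2.7000e-03 -2.4939e+00] F [ 0.9 -0.2 -1. ] g 60.2
shift [ 0.0054 -0.0001  0.0703] turn [ 0.0004 -0.0027  0.002 ]
```

```bash
python3 -m inch '[{"x":0.005,"y":0,"z":0.02,"wx":0,"wy":0,"wz":0},{"x":0.005,"y":0,"z":0.04,"wx":0,"wy":0,"wz":0},{"x":0.005,"y":0,"z":0.06,"wx":0,"wy":0,"wz":0},{"x":0.005,"y":0,"z":0.07,"wx":0,"wy":0,"wz":0},{"x":0.005,"y":0,"z":0.07,"wx":0,"wy":0,"wz":0},{"x":0.005,"y":0,"z":0.07,"wx":0,"wy":0,"wz":0}]'
python3 -m inch '[{"x":0,"y":0,"z":0,"wx":0,"wy":0,"wz":0},{"x":0,"y":0,"z":0,"wx":0,"wy":0,"wz":0},{"x":0,"y":0,"z":0,"wx":0,"wy":0,"wz":0},{"x":0,"y":0,"z":0,"wx":0,"wy":0,"wz":0},{"x":0,"y":0,"z":0,"wx":0,"wy":0,"wz":0},{"x":0,"y":0,"z":0,"wx":0,"wy":0,"wz":0}]' 0.015
python3 - <<'E'
from h import *
to(.4958,.2620,.149,217)
E
```

```text
time: 5.13
eef_pos: [0.4951, 0.2615, 0.1512]
tool_rot: [3.142, -0.0, -2.495]
wrist_force: [-0.1, -0.2, -0.1]
grip_width: 0.638
time: 5.63
eef_pos: [0.4953, 0.2628, 0.1517]
tool_rot: [3.14, 0.001, -2.494]
wrist_force: [-1.4, 2.4, 1.9]
grip_width: 0.298
t 5.63 tcp [0.4953 0.2628 0.1517] rpy [ 3.1398e+00  1.4000e-03 -2.4942e+00] F [-1.4  2.4  1.9] g 28.0
shift [ 0.0001 -0.0009  0.0027] turn [0.0018 0.0014 0.0016]
```

```bash
python3 -m inch '[{"x":0,"y":0,"z":-0.015,"wx":0,"wy":0,"wz":0},{"x":0,"y":0,"z":-0.04,"wx":0,"wy":0,"wz":0},{"x":0,"y":0,"z":-0.07,"wx":0,"wy":0,"wz":0},{"x":0,"y":0,"z":-0.1,"wx":0,"wy":0,"wz":0},{"x":0,"y":0,"z":-0.1,"wx":0,"wy":0,"wz":0},{"x":0,"y":0,"z":-0.1,"wx":0,"wy":0,"wz":0}]'
python3 - <<'E'
from h import *
to(.5837,.0123,.25,167.5)
E
```

```text
time: 6.13
eef_pos: [0.4959, 0.262, 0.2511]
tool_rot: [-3.141, 0.002, -2.494]
wrist_force: [-0.8, -0.4, -6.2]
grip_width: 0.298
t 6.13 tcp [0.4959 0.262  0.2511] rpy [-3.1407e+00  2.0000e-03 -2.4944e+00] F [-0.8 -0.4 -6.2] g 28.0
shift [ 0.0806 -0.2521  0.0011] turn [1.000e-04 2.200e-03 8.654e-01]
```

```bash
python3 -m inch '[{"x":0.01,"y":-0.031,"z":0,"wx":0,"wy":0,"wz":0.108},{"x":0.02,"y":-0.063,"z":0,"wx":0,"wy":0,"wz":0.216},{"x":0.03,"y":-0.095,"z":0,"wx":0,"wy":0,"wz":0.324},{"x":0.04,"y":-0.126,"z":0,"wx":0,"wy":0,"wz":0.432},{"x":0.05,"y":-0.158,"z":0,"wx":0,"wy":0,"wz":0.54},{"x":0.06,"y":-0.189,"z":0,"wx":0,"wy":0,"wz":0.648},{"x":0.07,"y":-0.22,"z":0,"wx":0,"wy":0,"wz":0.756},{"x":0.0805,"y":-0.252,"z":0,"wx":0,"wy":0,"wz":0.865}]'
python3 -m inch '[{"x":0,"y":0,"z":0,"wx":0,"wy":0,"wz":0},{"x":0,"y":0,"z":0,"wx":0,"wy":0,"wz":0},{"x":0,"y":0,"z":0,"wx":0,"wy":0,"wz":0}]'
python3 - <<'E'
from h import *
to(.5837,.0123,.20,167.5)
a,da=grab('side','s3'); b,db=grab('top','t3')
i1=a[150:420,240:480];i2=b[80:350,240:480]
cv2.imwrite('pics/c3.png',cv2.resize(np.hstack([i1,i2])[...,::-1],None,fx=1.6,fy=1.6))
E
```

```text
time: 6.8
eef_pos: [0.5819, 0.011, 0.2458]
tool_rot: [-3.14, -0.008, 2.919]
wrist_force: [-0.0, 0.3, -7.0]
grip_width: 0.296
time: 7.05
eef_pos: [0.582, 0.0124, 0.247]
tool_rot: [-3.141, -0.007, 2.924]
wrist_force: [0.1, -0.6, -6.3]
grip_width: 0.292
t 7.05 tcp [0.582  0.0124 0.247 ] rpy [-3.1413 -0.0071  2.9238] F [ 0.1 -0.6 -6.3] g 27.5
shift [-0.002   0.0003  0.047 ] turn [-0.0003 -0.0071  0.0003]
```

View pics/c3.png

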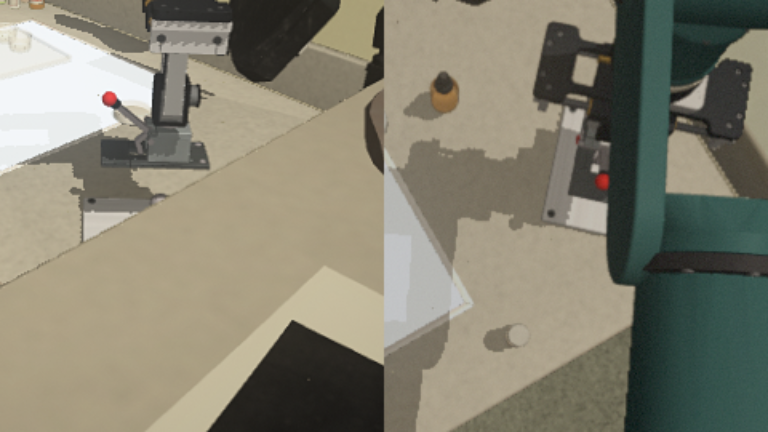

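The coupler hangs level with its handle up, directly above the plate. Next I descend in stages, watching the wrist force.

```bash
python3 -m inch '[{"x":-0.002,"y":0,"z":0.015,"wx":0,"wy":-0.007,"wz":0},{"x":-0.002,"y":0,"z":0.03,"wx":0,"wy":-0.007,"wz":0},{"x":-0.002,"y":0,"z":0.043,"wx":0,"wy":-0.007,"wz":0},{"x":-0.002,"y":0,"z":0.043,"wx":0,"wy":-0.007,"wz":0},{"x":-0.002,"y":0,"z":0.043,"wx":0,"wy":-0.007,"wz":0},{"x":-0.002,"y":0,"z":0.043,"wx":0,"wy":-0.007,"wz":0}]'
python3 - <<'E'
from h import *
to(.5837,.0123,.1637,167.5)
E
```

```text
time: 7.65
eef_pos: [0.5853, 0.0127, 0.2086]
tool_rot: [3.141, 0.008, 2.925]
wrist_force: [-0.3, -0.1, -6.8]
grip_width: 0.294
t 7.65 tcp [0.5853 0.0127 0.2086] rpy [3.1413 0.008  2.9252] F [-0.3 -0.1 -6.8] g 27.6
shift [ 0.0019 -0.0007  0.0449] turn [0.0003 0.008  0.0018]
```

```bash
python3 -m inch '[{"x":0.0015,"y":0,"z":0.003,"wx":0,"wy":0.006,"wz":0},{"x":0.0015,"y":0,"z":0.006,"wx":0,"wy":0.006,"wz":0},{"x":0.0015,"y":0,"z":0.009,"wx":0,"wy":0.006,"wz":0},{"x":0.0015,"y":0,"z":0.011,"wx":0,"wy":0.006,"wz":0},{"x":0.0015,"y":0,"z":0.013,"wx":0,"wy":0.006,"wz":0},{"x":0.0015,"y":0,"z":0.013,"wx":0,"wy":0.006,"wz":0}]'
python3 -m inch '[{"x":0,"y":0,"z":0.0015,"wx":0,"wy":0,"wz":0},{"x":0,"y":0,"z":0.003,"wx":0,"wy":0,"wz":0},{"x":0,"y":0,"z":0.003,"wx":0,"wy":0,"wz":0}]'
python3 - <<'E'
from h import *
to(.5837,.0123,.1637,167.5)
E
```

```text
time: 8.15
eef_pos: [0.5836, 0.0122, 0.1943]
tool_rot: [-3.142, -0.0, 2.924]
wrist_force: [-0.2, 0.1, -6.1]
grip_width: 0.295
time: 8.4
eef_pos: [0.5837, 0.0122, 0.1916]
tool_rot: [3.142, 0.001, 2.924]
wrist_force: [0.1, 0.1, -6.8]
grip_width: 0.293
t 8.4 tcp [0.5837 0.0122 0.1916] rpy [3.1416e+00 5.0000e-04 2.9238e+00] F [ 0.1  0.1 -6.8] g 27.6
shift [0.     0.0001 0.0279] turn [0.     0.0005 0.0004]
```

```bash
python3 -m inch '[{"x":0,"y":0,"z":0.0015,"wx":0,"wy":0,"wz":0},{"x":0,"y":0,"z":0.003,"wx":0,"wy":0,"wz":0},{"x":0,"y":0,"z":0.0045,"wx":0,"wy":0,"wz":0},{"x":0,"y":0,"z":0.0045,"wx":0,"wy":0,"wz":0}]'
```

```text
time: 8.73
eef_pos: [0.5836, 0.0123, 0.187]
tool_rot: [-3.142, 0.0, 2.924]
wrist_force: [-0.7, 0.2, -7.1]
grip_width: 0.3
```

```bash
python3 -m inch '[{"x":0,"y":0,"z":0.002,"wx":0,"wy":0,"wz":0},{"x":0,"y":0,"z":0.004,"wx":0,"wy":0,"wz":0},{"x":0,"y":0,"z":0.004,"wx":0,"wy":0,"wz":0}]'
```

```text
time: 8.98
eef_pos: [0.5836, 0.0123, 0.1829]
tool_rot: [3.142, -0.0, 2.924]
wrist_force: [-0.5, -0.7, -6.5]
grip_width: 0.294
```

Still no contact with the foot at about 31 mm, below the height where it would rest on the ball. The ball is inside the socket, so I keep lowering.

```bash
python3 -m inch '[{"x":0,"y":0,"z":0.002,"wx":0,"wy":0,"wz":0},{"x":0,"y":0,"z":0.004,"wx":0,"wy":0,"wz":0},{"x":0,"y":0,"z":0.006,"wx":0,"wy":0,"wz":0},{"x":0,"y":0,"z":0.008,"wx":0,"wy":0,"wz":0},{"x":0,"y":0,"z":0.008,"wx":0,"wy":0,"wz":0}]'
```

```text
time: 9.4
eef_pos: [0.5836, 0.0123, 0.1747]
tool_rot: [-3.142, 0.0, 2.924]
wrist_force: [-0.4, 0.3, -6.5]
grip_width: 0.296
```

```bash
python3 -m inch '[{"x":0,"y":0,"z":0.002,"wx":0,"wy":0,"wz":0},{"x":0,"y":0,"z":0.004,"wx":0,"wy":0,"wz":0},{"x":0,"y":0,"z":0.006,"wx":0,"wy":0,"wz":0},{"x":0,"y":0,"z":0.008,"wx":0,"wy":0,"wz":0},{"x":0,"y":0,"z":0.008,"wx":0,"wy":0,"wz":0}]'
```

```text
time: 9.82
eef_pos: [0.5837, 0.0122, 0.1668]
tool_rot: [-3.141, 0.0, 2.924]
wrist_force: [-0.6, 0.9, -7.1]
grip_width: 0.299
```

Expected seating is at TCP z ≈ 0.1637, so I finish with 1 mm steps.

```bash
python3 -m inch '[{"x":0,"y":0,"z":0.001,"wx":0,"wy":0,"wz":0},{"x":0,"y":0,"z":0.002,"wx":0,"wy":0,"wz":0},{"x":0,"y":0,"z":0.0025,"wx":0,"wy":0,"wz":0},{"x":0,"y":0,"z":0.0025,"wx":0,"wy":0,"wz":0}]'
```

```text
time: 10.15
eef_pos: [0.5838, 0.0123, 0.1649]
tool_rot: [3.141, 0.001, 2.924]
wrist_force: [0.1, 0.9, -7.5]
grip_width: 0.295
```

```bash
python3 -m inch '[{"x":0,"y":0,"z":0.0005,"wx":0,"wy":0,"wz":0},{"x":0,"y":0,"z":0.001,"wx":0,"wy":0,"wz":0},{"x":0,"y":0,"z":0.001,"wx":0,"wy":0,"wz":0}]'
```

```text
time: 10.4
eef_pos: [0.5839, 0.0123, 0.1647]
tool_rot: [3.141, 0.001, 2.924]
wrist_force: [-1.3, 0.1, -1.9]
grip_width: 0.293
```

The plate is now carrying weight: the vertical force dropped from -7 to -2 N at TCP z 0.1647. I'll release, rise and look.

```bash
python3 -m inch '[{"x":0,"y":0,"z":0,"wx":0,"wy":0,"wz":0},{"x":0,"y":0,"z":0,"wx":0,"wy":0,"wz":0},{"x":0,"y":0,"z":0,"wx":0,"wy":0,"wz":0},{"x":0,"y":0,"z":0,"wx":0,"wy":0,"wz":0},{"x":0,"y":0,"z":-0.03,"wx":0,"wy":0,"wz":0},{"x":0,"y":0,"z":-0.065,"wx":0,"wy":0,"wz":0},{"x":0.03,"y":0,"z":-0.075,"wx":0,"wy":0,"wz":0},{"x":0.06,"y":0,"z":-0.075,"wx":0,"wy":0,"wz":0}]' 0.06
python3 -m inch '[{"x":0.04,"y":0,"z":0,"wx":0,"wy":0,"wz":0},{"x":0.08,"y":0,"z":0,"wx":0,"wy":0,"wz":0},{"x":0.12,"y":0,"z":0,"wx":0,"wy":0,"wz":0},{"x":0.14,"y":0,"z":0,"wx":0,"wy":0,"wz":0},{"x":0.14,"y":0,"z":0,"wx":0,"wy":0,"wz":0},{"x":0.14,"y":0,"z":0,"wx":0,"wy":0,"wz":0}]' 0.0
python3 - <<'E'
from h import *
to(.5837,.0123,.24,167.5)
a,da=grab('side','s4'); b,db=grab('top','t4')
i1=cv2.resize(a[200:320,270:390],None,fx=3.3,fy=3.3,interpolation=2);i2=cv2.resize(b[125:245,310:430],None,fx=3.3,fy=3.3,interpolation=2)
cv2.imwrite('pics/c4.png',np.hstack([i1,i2])[...,::-1])
uv,P=cloud('top',db); q=np.hypot(P[:,0]-.584,P[:,1]-.012)
k=(P[:,2]>.098)&(P[:,2]<.115)&(q<.045)
if k.sum()>20: print('cam',k.sum(),np.median(P[k],0),cv2.minAreaRect(P[k,:2].astype(np.float32)))
p=b.astype(int); m=(p[...,0]>110)&(p[...,1]<60)&(p[...,2]<60); kk=m[uv[:,1],uv[:,0]]&(q<.12)
n,l,s,c=cv2.connectedComponentsWithStats(m.astype(np.uint8))
for i in range(1,n):
    if s[i,4]>8: u,v=c[i].round().astype(int); print(c[i],s[i,4],P[(uv[:,0]==u)&(uv[:,1]==v)],onz('top',[c[i]],.08))
E
```

```text
time: 11.07
eef_pos: [0.5274, 0.0249, 0.2439]
tool_rot: [3.14, 0.011, 2.923]
wrist_force: [-0.5, 1.5, -0.3]
grip_width: 0.639
time: 11.57
eef_pos: [0.3885, 0.0555, 0.2397]
tool_rot: [3.141, 0.005, 2.924]
wrist_force: [1.2, 0.5, 0.7]
grip_width: 0.251
t 11.57 tcp [0.3885 0.0555 0.2397] rpy [3.141  0.0047 2.9245] F [1.2 0.5 0.7] g 23.6
shift [-0.1999 -0.0002  0.0006] turn [0.0006 0.0047 0.0011]
cam 364 [0.58605078 0.01109943 0.10611797] ((0.5910295844078064, 0.010132511146366596), (0.028370046988129616, 0.045447152107954025), 78.03185272216797)
[378.17391304 160.43478261] 23 [[0.59114703 0.01082769 0.10766168]] [[0.59799762 0.00528102 0.08      ]]
[368.5 201. ] 54 [[0.52337729 0.02653068 0.0891938 ]] [[0.5251161  0.02412427 0.08      ]]
```

View pics/c4.png

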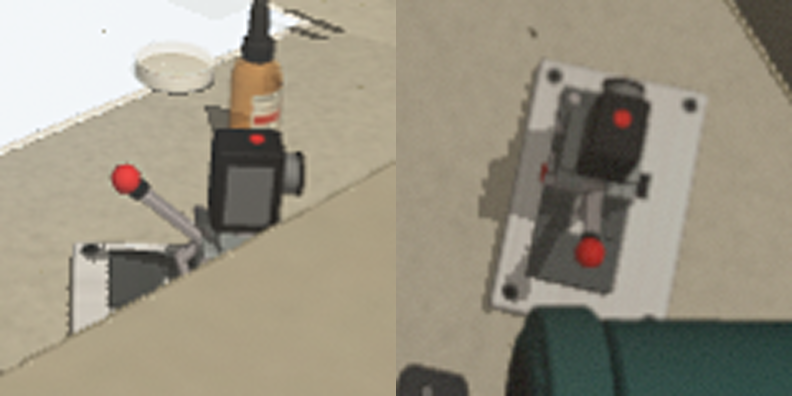

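The coupler is seated: camera top at 0.106 m, yaw about -12°, and the handle still up in both crops. Next I go above the knob with the fingers closed.

```bash
python3 -m inch '[{"x":-0.03,"y":0,"z":0,"wx":0,"wy":0.004,"wz":0},{"x":-0.06,"y":0,"z":0,"wx":0,"wy":0.004,"wz":0},{"x":-0.09,"y":0,"z":0,"wx":0,"wy":0.004,"wz":0},{"x":-0.12,"y":0,"z":0.01,"wx":0,"wy":0.004,"wz":0},{"x":-0.136,"y":0,"z":0.02,"wx":0,"wy":0.004,"wz":0},{"x":-0.136,"y":0,"z":0.03,"wx":0,"wy":0.004,"wz":0},{"x":-0.136,"y":0,"z":0.03,"wx":0,"wy":0.004,"wz":0},{"x":-0.136,"y":0,"z":0.03,"wx":0,"wy":0.004,"wz":0}]' 0.0
python3 - <<'E'
from h import *
to(.5217,.026,.186,167.5)
E
```

```text
time: 12.33
eef_pos: [0.5208, 0.026, 0.2075]
tool_rot: [-3.141, -0.007, 2.924]
wrist_force: [-0.5, -0.5, -0.2]
grip_width: 0.007
t 12.33 tcp [0.5208 0.026  0.2075] rpy [-3.1412 -0.0066  2.9235] F [-0.5 -0.5 -0.2] g 0.7
shift [-0.001   0.0002  0.0215] turn [-0.0004 -0.0066  0.0001]
```

```bash
python3 -m inch '[{"x":0,"y":0,"z":0.011,"wx":0,"wy":0,"wz":0},{"x":0,"y":0,"z":0.02,"wx":0,"wy":0,"wz":0},{"x":0.0015,"y":0,"z":0.0235,"wx":0,"wy":0,"wz":0},{"x":0.0034,"y":0,"z":0.027,"wx":0,"wy":0,"wz":0},{"x":0.005,"y":0,"z":0.0295,"wx":0,"wy":0,"wz":0},{"x":0.0064,"y":0,"z":0.032,"wx":0,"wy":0,"wz":0},{"x":0.0064,"y":0,"z":0.032,"wx":0,"wy":0,"wz":0}]'
```

```text
time: 12.92
eef_pos: [0.5136, 0.0277, 0.1779]
tool_rot: [-3.141, -0.004, 2.924]
wrist_force: [-4.3, -0.3, 5.9]
grip_width: 0.007
```

```bash
python3 -m inch '[{"x":0.0025,"y":0,"z":0.005,"wx":0,"wy":0,"wz":0},{"x":0.0045,"y":0,"z":0.0105,"wx":0,"wy":0,"wz":0},{"x":0.006,"y":0,"z":0.016,"wx":0,"wy":0,"wz":0},{"x":0.0067,"y":0,"z":0.0215,"wx":0,"wy":0,"wz":0},{"x":0.0067,"y":0,"z":0.0215,"wx":0,"wy":0,"wz":0}]'
```

```text
time: 13.33
eef_pos: [0.5075, 0.0292, 0.1544]
tool_rot: [3.142, -0.004, 2.924]
wrist_force: [0.8, 1.3, -0.4]
grip_width: 0.007
```

```bash
python3 -m inch '[{"x":0,"y":0,"z":0.002,"wx":0,"wy":0,"wz":0},{"x":0,"y":0,"z":0.004,"wx":0,"wy":0,"wz":0},{"x":0,"y":0,"z":0.0055,"wx":0,"wy":0,"wz":0},{"x":0,"y":0,"z":0.0055,"wx":0,"wy":0,"wz":0},{"x":0,"y":0,"z":0.0055,"wx":0,"wy":0,"wz":0}]'
```

```text
time: 13.75
eef_pos: [0.5085, 0.0289, 0.1499]
tool_rot: [3.141, -0.003, 2.924]
wrist_force: [-0.4, 0.3, 0.1]
grip_width: 0.007
```

The contact force is gone, so the handle either snapped down or slipped off the tip. I feel 3 mm further down to tell.

```bash
python3 -m inch '[{"x":0,"y":0,"z":0.001,"wx":0,"wy":0,"wz":0},{"x":0,"y":0,"z":0.002,"wx":0,"wy":0,"wz":0},{"x":0,"y":0,"z":0.003,"wx":0,"wy":0,"wz":0},{"x":0,"y":0,"z":0.003,"wx":0,"wy":0,"wz":0}]'
```

```text
time: 14.08
eef_pos: [0.5085, 0.029, 0.148]
tool_rot: [3.141, -0.002, 2.924]
wrist_force: [-2.5, 0.9, 3.9]
grip_width: 0.006
```

The tip meets the knob at TCP z 0.148, exactly the locked height. One more light press, then I retreat and look.

```bash
python3 -m inch '[{"x":0,"y":0,"z":0.0015,"wx":0,"wy":0,"wz":0},{"x":0,"y":0,"z":0.003,"wx":0,"wy":0,"wz":0},{"x":0,"y":0,"z":0.003,"wx":0,"wy":0,"wz":0}]'
python3 -m inch '[{"x":0,"y":0,"z":-0.03,"wx":0,"wy":0,"wz":0},{"x":0,"y":0,"z":-0.07,"wx":0,"wy":0,"wz":0},{"x":0,"y":0,"z":-0.1,"wx":0,"wy":0,"wz":0},{"x":0.04,"y":0,"z":-0.1,"wx":0,"wy":0,"wz":0},{"x":0.08,"y":0,"z":-0.1,"wx":0,"wy":0,"wz":0},{"x":0.12,"y":0,"z":-0.1,"wx":0,"wy":0,"wz":0},{"x":0.12,"y":0,"z":-0.1,"wx":0,"wy":0,"wz":0},{"x":0.12,"y":0,"z":-0.1,"wx":0,"wy":0,"wz":0}]'
python3 - <<'E'
from h import *
a,da=grab('side','s5'); b,db=grab('top','t5')
i1=cv2.resize(a[200:320,270:390],None,fx=3.3,fy=3.3,interpolation=2);i2=cv2.resize(b[125:245,310:430],None,fx=3.3,fy=3.3,interpolation=2)
cv2.imwrite('pics/c5.png',np.hstack([i1,i2])[...,::-1])
uv,P=cloud('top',db); q=np.hypot(P[:,0]-.584,P[:,1]-.012)
k=(P[:,2]>.098)&(P[:,2]<.115)&(q<.045)
print('cam',k.sum(),np.median(P[k],0),cv2.minAreaRect(P[k,:2].astype(np.float32)))
p=b.astype(int); m=(p[...,0]>110)&(p[...,1]<60)&(p[...,2]<60)
n,l,s,c=cv2.connectedComponentsWithStats(m.astype(np.uint8))
for i in range(1,n):
    if s[i,4]>8: u,v=c[i].round().astype(int); print(c[i],s[i,4],P[(uv[:,0]==u)&(uv[:,1]==v)])
E
```

```text
time: 14.33
eef_pos: [0.5086, 0.029, 0.1472]
tool_rot: [3.141, -0.002, 2.924]
wrist_force: [-7.0, -0.0, 15.9]
grip_width: 0.005
time: 15.0
eef_pos: [0.3902, 0.0551, 0.2442]
tool_rot: [3.141, -0.001, 2.925]
wrist_force: [0.0, -0.6, -0.0]
grip_width: 0.001
cam 369 [0.58569132 0.01115358 0.105959  ] ((0.5911067128181458, 0.009937924332916737), (0.02905869297683239, 0.04759199544787407), 78.21441650390625)
[378.  161.1] 20 [[0.5894236  0.01085113 0.10752052]]
[364.  210.5] 22 [[0.51403569 0.02779367 0.05161269]]
```

View pics/c5.png

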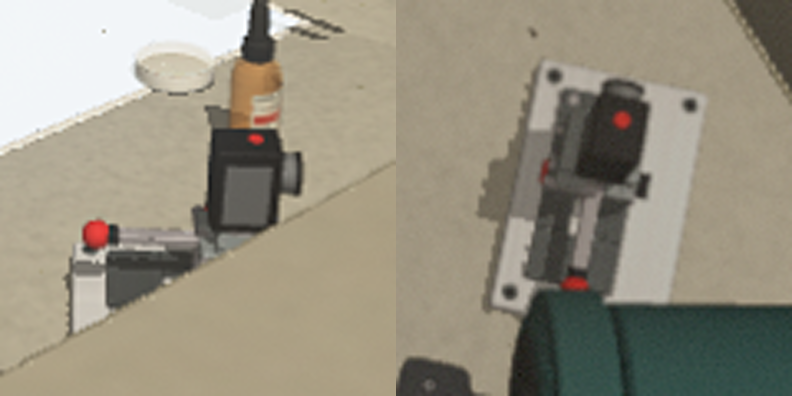

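The handle is down: knob top at 51.6 mm against the 51 mm expected. The coupler hasn't moved and the robot is clear, so I hand in.

```bash
python3 -c "
from bench import manip
print(manip.hand_in())"
```

```text
the job is handed in; nothing more can be done
None
```

The camera is mounted on the ball with the handle locked down, and I handed the job in at about 15 s of the 64 s allowed; hand-in gives no verdict.

**What I did:** I raised the handle while the coupler was still away from the plate. I then gripped the camera body, carried it over and lowered it onto the ball, which I measured at about 9 mm to the plate's +y side. The ball went in with no contact felt. After releasing, I pressed the handle down with the closed fingertips and backed the arm off.

**Last checks:**
- **Seating:** the camera top is at 106 mm, as expected when the foot is flat on the plate.
- **Alignment:** the coupler is at about -12° and so is the plate, with the lens toward the blue dot.
- **Position:** at release, the gripper put the socket axis within 1 mm of the slot's centre line. The camera picture put it about 2 mm away, still inside the 4 mm limit.
- **Handle:** the knob top is at 51.6 mm, against 51 mm expected when locked.
- **Forces:** the highest wrist-force reading was about 17 N, during the last press on the handle. Readings came only at the end of each move.
- **Bystanders:** the dropper bottle and petri dish stand unmoved in the last side picture. I did not look at the vial again after carrying the coupler over, but nothing came near it.

My first two move commands were refused because they left out some of the row values. One later move was typed from guessed numbers and went off target, but it touched nothing.

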